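# Seat a bayonet lamp in a carved stone lamp base and hold it there

### The arm

A 7-joint arm with a two-finger parallel gripper is mounted at the origin on the work surface. World frame = base frame: x ahead of the robot, y to its left, z up, the work surface at z = 0. Lengths are in m, angles in rad, forces in N, time in s.
With the tool pointing down it reaches from about 0.425 to 0.875 m from the base axis. Payload 4.7 kg.
Tool frame: the origin (TCP) lies midway between the tips of the shut fingers; the grasp point (between the pads) lies 19 mm behind it (ctrl.grip_point_offset is the distance from the TCP to the grasp point, in m); z points along the fingers, y is the line along which they close (so a half turn about z gives the same grasp; the last joint's range is limited). The gripper opens to 87 mm and grips with 3 to 60 N. Pads are 19 mm wide; open, the fingers measure 117 mm over their backs; the gripper's body (75 mm by 190 mm) begins 51 mm behind the grasp point.
Start: joints at [1.14, 0.321, -0.07, 1.45, 0.023, 1.371, -0.057], TCP at [0.28, -0.587, 0.223] pointing down, gripper open.
Joint ranges: [-2.86, 2.86], [-0.3, 2.09], [-1.38, 1.24], [0.06, 2.45], [-1.56, 4.7], [0.09, 2.05], [-2.69, 2.69]. Speed limits (rad/s): [2.57, 2.57, 3.14, 3.14, 3.14, 3.14, 3.14].

### API

Orientations are given as a rotation vector (axis times angle).
In Python, from bench import ctrl gives the robot as it stands.
- The arm moves only by the tool move_arm, never from a script. Its argument "increments" is text: rows parted by semicolons, each of 7 numbers parted by spaces: the shift along the world's x, y, z in mm, then the turn, a rotation vector about the world's x, y, z in degrees, then the closure in counts, from 0 (fully open) to 255 (shut). A call has exactly 8 rows; each row shifts and turns the commanded pose from where the row before left it; what a row does not reach is not made up. A row lasts 1/12 s, in which the tool goes at most 41.7 mm and 7.16 degrees, less where a joint would pass 70% of its speed; a pose out of reach is approached as far as the arm can. A call with a gripper value outside its range is refused whole. The fingers move at their own pace and stop on an object; "grip_force" is the grip in N (left out, the last holds). Time passes only in rows, so rows that do not move let the fingers close, or fill a call up. It gives the time, the measured TCP pose, the force, the opening and the grip force at its end, in the units of the state.
- ctrl.get_state(): the state, without advancing time (a new reading comes with each control period).
- ctrl.get_image(name): name is "side" or "top"; returns a dict with "frame" (384x512x3 uint8, red, green, blue), "depth" (384x512 float32, m along the optical axis (not along the pixel's ray), 0 where there is no reading), "fx", "fy", "cx", "cy" (pixels), "k1" (the pictures are not rectified: a ray, as slopes to the right and down, at radius r is drawn at 1 + k1 r^2 times it, then the intrinsics apply), "position" and "orientation" of the camera in the world. Camera axes: x right, y down, z forward; pixel columns grow to the right and rows downward; lengths in m; the calibration is good to about 2 mm. A picture is of the moment at which its call begins.
- ctrl.close_job(): hands the job in; it is judged then, once.
Trained networks look in a picture, given as the dict that the camera call returned (one of the last four; its "shot" number tells which), for a name from the list of things; names that differ only in an ending like _2 or _b are one class to them, and where a whole thing is asked for, a point or a joint stands for the part that bears it (a point fixed in the world has none). Each returns a list of dicts, best first, with "score" (0 to 1); they miss things now and then, are a little off and sometimes report something else, mostly with a low value. They report only what shows in the picture. A call takes as long as a camera call. They do not tell look-alikes from the thing itself.
- ctrl.find_in(target, picture): "centre" ([x, y, z] in m, in world coordinates, good to about 4 mm: the middle of the surface that is visible of it).
- ctrl.silhouettes(target, picture): "region" (384x512 bool, what is visible of it).
The state is a dict: "time": time; "joint_positions": joint angles; "qd": joint speeds; "joint_torque": joint torques, N m; "position": TCP position; "tool_rot": TCP orientation; "ft_force": force on the tool from outside, world axes, zero at the start; "torque": the same for the moment, N m; "grip_width": opening from 0.0 (shut) to 1.0 (fully open); "grip_force": force on a finger pad.
Only numpy, scipy, OpenCV 4.12 (cv2) and the standard library are available. Lean on these libraries where they do the work, as an engineer would, in place of code of your own. Each camera call takes 0.05 s, during which the arm holds its last target. There are 200 camera calls.

### The job

Take the white two-pin bayonet lamp (not the grey screw-cap one), push it cap first into the holder on the carved stone lamp base with its pins going down the two marked slots, press it fully home against the spring and twist it a quarter turn clockwise, seen from above. Finish while still gripping it, pressed fully home and turned: the springs throw it out if you let go, and the carver has yet to drive the locking screw. Leave everything else on the bench where it is.

Things in the scene. Friction and masses are not known exactly. Their poses are not given: they have to be found in the camera images.
- lamp_center (a point): Centre of the flat body of the white LED bayonet lamp (loose, 0.09 kg, stands upright on its cap, 94 mm tall in all). The body is 40 mm wide along x, 26 mm thick along y, 62 mm tall along z, with yellow LED squares on its broad faces: grasp across the 26 mm. z points up, away from the cap. Underside of the cap 63 mm below this point.
- lamp: The same white lamp; origin at the centre of the cap's underside, axes as above. Round metal cap 30 mm across, 30 mm long, tapered foot. Two brass pins stick out along +x and -x: 44 mm tip to tip, 5 mm wide, 4 mm thick, 10 to 14 mm above the cap's underside. Half a turn about z makes no difference.
- socket_mouth (a point): Centre of the mouth, facing up, of the black lamp holder: top of its brass lip, 135 mm above the bench. The lip is 5 mm thick, its round hole 34 mm across, with two slots 10 mm wide for the pins along +x and -x of this frame, marked by yellow dabs on the rim. Half a turn about z makes no difference.
- holder: Fixed carved stone lamp base, 126 mm across, with a black round holder (62 mm across) on top; origin at the centre of its underside. Below the lip the pins turn clockwise only, 0 to 95 degrees. The cap meets the plunger 12 mm below the mouth; pins clear the lip when the cap's underside is 19 mm below the mouth; fully home it is 24 mm below.
- plunger (a joint): Travel in m of the spring plunger in the holder, pressed down by the lamp's cap: 0 up, 0.012 fully home (end of travel). The spring pushes back with 3 N at first and 9 N fully home; the pins are below the lip from 0.007.
- collar (a joint): Turn in rad of the sprung collar in the holder, pushed round by the lamp's pins, clockwise from above positive: 0 at rest, about 1.4 at the lamp's quarter turn (pins meet it after 0.1 to 0.2 rad), end of travel 1.5. Its spring turns the lamp back with 0.02 N m at first, 0.09 N m at the quarter turn.
- screw_lamp_center (a point): Body centre of the other lamp: same body in grey with orange LED squares, and a steel screw cap without pins. Stands loose on the bench, its cap's underside 63 mm below this point; leave it alone.
- pot: Engraved round soapstone pot, 97 mm across, 80 mm tall, loose; origin at the centre of its underside; leave it alone.
- medallion: Painted round medallion, 84 mm across, 10 mm thick, lying loose; origin at the centre of its underside; leave it alone.
- graver: Graver with a wooden handle, 160 mm long, lying loose along its x; leave it alone.
- paint_jar: Small paint jar with a red cap, 48 mm across, 55 mm tall, loose; origin at the centre of its underside; leave it alone.
- shrine: Little cream stone shrine with a blue roof, 50 x 60 mm, about 90 mm tall, loose; origin at the centre of its underside; leave it alone.
Mind the look-alikes: they are no part of the job. What is shaped like the lamp but purple is not meant.

How it is judged:
By the outcome, as a careful person would: the job done as asked, in the order asked, and still so for the second after the job is handed in, while the arm keeps its last pose, push and grip.
It also fails if it takes over 42 s, if anything falls off the work surface, if the arm or the gripper's body presses on something with over 40 N, if the wrist force passes 120 N, or if a joint passes its speed limit or range.

## Working session

There is one attempt and no reset: what is moved stays moved. The work goes in short steps, Python scripts to look and compute and a tool call to move; the robot and the scene stay as the last step left them, time stands still between calls to the robot, and variables do not carry over. Pictures are saved under pics/ and viewed, at most 10 in all, crops included, and the job is handed in when it is done.

Besides the shell and the picture viewer there is one more tool, called after "Call:" as a command line: name --argument value ..., lists and objects as JSON in quotes. move_arm: Moves the arm, as the interface text tells. Its arguments: {"type":"object","properties":{"increments":{"type":"string"},"grip_force":{"type":"number"}},"required":["increments"]}

```bash
mkdir -p pics
cat > h.py <<'E'
import numpy as np, cv2
from bench import ctrl
from scipy.spatial.transform import Rotation as R
def Rm(o):
    o=np.array(o,float)
    return o if o.shape==(3,3) else (R.from_rotvec(o).as_matrix() if o.size==3 else R.from_quat(o).as_matrix())
def cloud(p):
    v,u=np.mgrid[0:384,0:512]
    xd=(u-p['cx'])/p['fx']; yd=(v-p['cy'])/p['fy']
    x,y=xd.copy(),yd.copy()
    for _ in range(10):
        s=1+p['k1']*(x*x+y*y); x,y=xd/s,yd/s
    d=p['depth']; P=np.stack([x*d,y*d,d],-1)
    return P@Rm(p['orientation']).T+np.array(p['position'])
def save(p,n,box=None,sc=1):
    f=p['frame'][:,:,::-1]
    if box: f=f[box[1]:box[3],box[0]:box[2]]
    cv2.imwrite('pics/'+n,cv2.resize(f,None,fx=sc,fy=sc,interpolation=cv2.INTER_CUBIC))
E
python3 - <<'E'
from h import *
ims=[]
for n in('side','top'):
    p=ctrl.get_image(n); print(n,p['position'],p['orientation'],p['fx'],p['k1'])
    save(p,n+'0.png',sc=1.5)
    c=cloud(p)
    for t in('lamp','holder','screw_lamp_center','pot','shrine','paint_jar'):
        for r in ctrl.silhouettes(t,p)[:4]:
            m=r['region']&(p['depth']>0); q=c[m]; vv,uu=np.nonzero(m)
            if len(q): print(t,round(r['score'],2),'px',int(uu.mean()),int(vv.mean()),len(q),np.median(q,0).round(3),'z',np.percentile(q[:,2],[2,98]).round(3),p['frame'][m].mean(0).astype(int))
s=ctrl.get_state(); print(s)
E
```

```text
side [0.36406799 0.80977652 1.19444299] [-0.29671951  2.89111938 -1.01698392] 491.7215861652687 0.00787017734060912
lamp 0.77 px 274 143 269 [ 0.529 -0.301  0.07 ] z [-0.001  0.097] [141 137 114]
lamp 0.75 px 272 166 273 [ 0.518 -0.204  0.067] z [0.    0.097] [91 64 84]
holder 0.74 px 230 248 1788 [0.57  0.128 0.077] z [0.004 0.137] [108 105  94]
screw_lamp_center 0.54 px 284 189 310 [ 0.468 -0.118  0.072] z [0.012 0.097] [97 79 67]
pot 0.7 px 231 248 1781 [0.57  0.128 0.077] z [0.003 0.137] [108 105  94]
pot 0.67 px 195 211 804 [0.704 0.012 0.069] z [0.029 0.083] [125 120 104]
pot 0.47 px 165 323 721 [0.682 0.353 0.057] z [0.    0.089] [77 80 97]
shrine 0.77 px 165 323 716 [0.682 0.353 0.061] z [0.001 0.089] [77 80 97]
shrine 0.23 px 230 248 1770 [0.57  0.129 0.078] z [0.014 0.137] [108 105  94]
paint_jar 0.64 px 324 139 263 [ 0.375 -0.382  0.038] z [-0.002  0.058] [141  81  70]
top [ 0.47889561 -0.02821789  1.17731902] [-2.20921964  2.17797797 -0.05205238] 419.8564098968757 -0.15743733872855445
lamp 0.78 px 323 194 214 [ 0.521 -0.212  0.093] z [0.002 0.097] [141 114 130]
lamp 0.67 
[... 510 characters left out ...]
rray([ 1.14010107,  0.32097196, -0.07013145,  1.45048604,  0.02261238,
        1.37078072, -0.05686589]), 'qd': array([ 3.18102890e-04,  1.84437419e-03,  2.06119762e-04,  1.40705528e-05,
        5.15455572e-04, -7.40537910e-04,  7.88834487e-04]), 'joint_torque': array([ 2.26868297e-04, -4.90948677e+01, -4.03279262e-01, -3.12703836e+01,
       -6.37310254e-02,  3.35664733e-02,  4.13288876e-05]), 'position': array([ 0.27968376, -0.58678884,  0.22261202]), 'tool_rot': array([ 3.06404514e+00,  6.93035016e-01, -1.92064764e-05]), 'ft_force': array([-0.64185803,  0.35399165,  0.58149305]), 'torque': array([-0.03720977, -0.00941625,  0.02204588]), 'grip_force': 0.0, 'grip_width': 0.9963625095602917}
```

Run:
```python
import cv2,numpy as np
t=cv2.imread('pics/top0.png');s=cv2.imread('pics/side0.png')
# original px *1.5
def crop(i,b,sz):
    b=[int(1.5*x) for x in b]; return cv2.resize(i[b[1]:b[3],b[0]:b[2]],sz,interpolation=cv2.INTER_CUBIC)
a=crop(t,(270,150,390,240),(400,300)); b=crop(t,(160,130,250,215),(400,300))
c=crop(s,(240,110,340,215),(400,300)); d=crop(s,(180,190,280,300),(400,300))
cv2.imwrite('pics/mix0.png',np.vstack([np.hstack([a,b]),np.hstack([c,d])]))
```

```text
(no output)
```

View pics/top0.png

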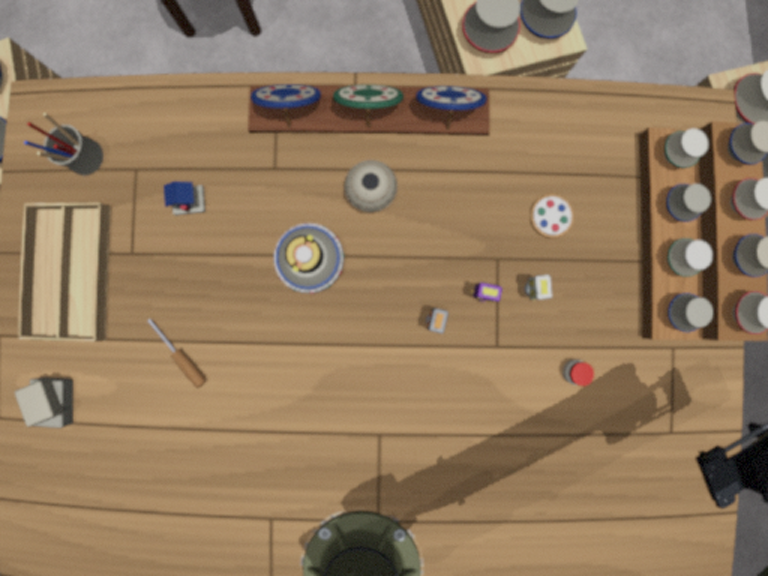

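View pics/mix0.png

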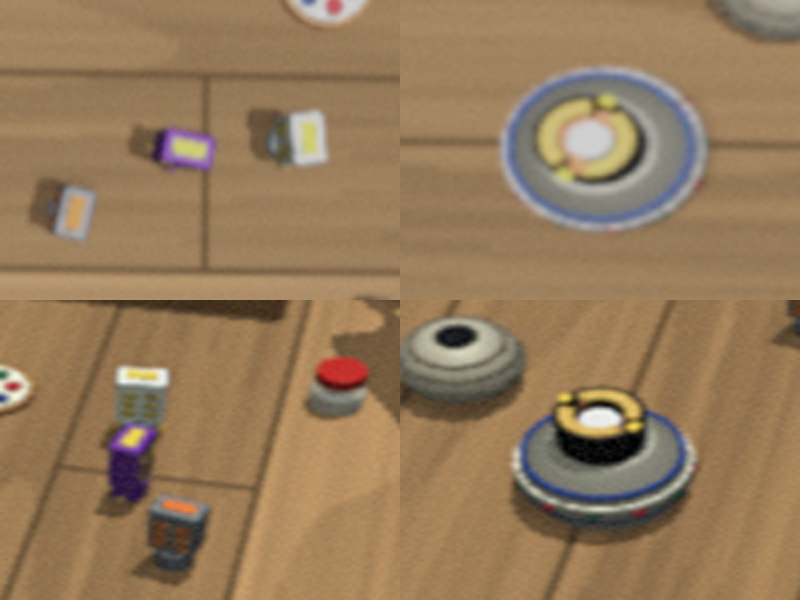

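White lamp is at top-view pixel (541,287) in the 1.5x picture. The grey screw lamp is at (437,320) and the purple look-alike at (487,291). The white one with yellow squares fits, and the crop confirms it. The holder is at (303,255), with its yellow dabs at upper right and lower left of the rim.

```bash
cat >> h.py <<'E'
def plane(p,uv,z):
    uv=np.atleast_2d(np.array(uv,float)); xd=(uv[:,0]-p['cx'])/p['fx']; yd=(uv[:,1]-p['cy'])/p['fy']
    x,y=xd.copy(),yd.copy()
    for _ in range(10):
        s=1+p['k1']*(x*x+y*y); x,y=xd/s,yd/s
    d=np.stack([x,y,1+0*x],-1)@Rm(p['orientation']).T; o=np.array(p['position'])
    return o+d*((z-o[2])/d[:,2])[:,None]
def rect(xy):
    (c,(w,h),a)=cv2.minAreaRect((xy*1000).astype(np.float32))
    return np.round(c,1),round(w,1),round(h,1),round(a,1)
def dabs(p,box):
    f=p['frame'].astype(int); hsv=cv2.cvtColor(p['frame'],cv2.COLOR_RGB2HSV)
    m=((hsv[...,0]>=26)&(hsv[...,0]<=36)&(hsv[...,1]>150)&(hsv[...,2]>130)).astype(np.uint8)
    k=np.zeros_like(m); k[box[1]:box[3],box[0]:box[2]]=1
    n,l,s,c=cv2.connectedComponentsWithStats(m*k,connectivity=8)
    return [(s[i,4],c[i].round(1)) for i in range(1,n)]
E
python3 - <<'E'
from h import *
for n,lb,hb in(('top',(330,165,385,215),(170,140,240,205)),('side',(258,120,296,165),(190,215,270,280))):
    p=ctrl.get_image(n); c=cloud(p); d=p['depth']>0
    hsv=cv2.cvtColor(p['frame'],cv2.COLOR_RGB2HSV)
    k=np.zeros(d.shape,bool); k[lb[1]:lb[3],lb[0]:lb[2]]=1
    m=k&d&(c[...,2]>.088)&(c[...,2]<.105)
    print(n,'lamp top',m.sum(),rect(c[m][:,:2]),c[m].mean(0).round(4))
    v,u=np.nonzero(m); print(' px plane',rect(plane(p,np.c_[u,v],.094)[:,:2]))
    k[:]=0;k[hb[1]:hb[3],hb[0]:hb[2]]=1
    m=k&d&(c[...,2]>.129)&(c[...,2]<.142)
    v,u=np.nonzero(m); xy=plane(p,np.c_[u,v],.135)[:,:2]
    print(' rim',m.sum(),np.round(cv2.minEnclosingCircle((xy*1000).astype(np.float32)),1) if 0 else cv2.minEnclosingCircle((xy*1000).astype(np.float32)), np.median(c[m][:,2]), cv2.fitEllipse(cv2.convexHull((xy*1000).astype(np.float32))))
    D=dabs(p,hb); print(D)
    for a,q in D:
        if a>2: print('  ',plane(p,q,.135).round(4))
E
```

```text
top lamp top 187 (array([ 529.1, -274.4]), 39.9, 99.8, 4.0) [ 0.5291 -0.2933  0.0939]
 px plane (array([ 529., -274.]), 39.8, 98.4, 4.0)
 rim 305 ((580.2675170898438, 103.03881072998047), 32.079341888427734) 0.13555196521257096 ((579.7483520507812, 102.15084838867188), (60.04383087158203, 62.48771286010742), 38.9412727355957)
[]
side lamp top 161 (array([ 523.1, -261.9]), 38.3, 133.4, 8.9) [ 0.5251 -0.2616  0.0932]
 px plane (array([ 522.6, -258.8]), 38.3, 130.9, 8.9)
 rim 272 ((578.0943603515625, 106.06804656982422), 33.255523681640625) 0.1344304089424313 ((577.4420776367188, 105.04686737060547), (61.18984603881836, 66.68953704833984), 29.877574920654297)
[]
```

Run:
```python
from h import *
for n,lb,hb in(('top',(344,170,385,215),(180,145,225,195)),('side',(258,115,296,148),(205,225,255,265))):
    p=ctrl.get_image(n); c=cloud(p); d=p['depth']>0
    f=p['frame'].astype(int)
    k=np.zeros(d.shape,bool); k[lb[1]:lb[3],lb[0]:lb[2]]=1
    m=(k&d&(c[...,2]>.088)&(c[...,2]<.105)&(f[...,1]>120)).astype(np.uint8)
    nn,l,s,_=cv2.connectedComponentsWithStats(m); i=1+s[1:,4].argmax(); m=l==i
    v,u=np.nonzero(m); print(n,m.sum(),'lamp',rect(plane(p,np.c_[u,v],.094)[:,:2]),plane(p,[u.mean(),v.mean()],.094).round(4), s[i])
    g=f[...,1]-f[...,0]*0.93; b=np.minimum(f[...,0],f[...,1])-f[...,2]
    k[:]=0;k[hb[1]:hb[3],hb[0]:hb[2]]=1
    sc=np.where(k&(b>90),f[...,1]/np.maximum(f[...,0],1),0)
    m=(sc>0.93).astype(np.uint8)
    nn,l,s,cc=cv2.connectedComponentsWithStats(m)
    for i in range(1,nn):
        if s[i,4]>2: print('  dab',s[i,4],cc[i].round(1),plane(p,cc[i],.135).round(4))
```

```text
top 143 lamp (array([ 531.6, -310.7]), 40.0, 24.5, 4.6) [[ 0.5311 -0.3108  0.094 ]] [357 183  11  16 143]
side 80 lamp (array([ 530.4, -307.9]), 38.1, 31.7, 9.9) [[ 0.5299 -0.3083  0.094 ]] [269 133  13   8  80]
```

Call:
move_arm --increments "26 28 0 0 0 -7 80; 26 28 0 0 0 -7 80; 26 28 0 0 0 -7 80; 26 28 0 0 0 0 80; 26 28 0 0 0 0 80; 26 28 0 0 0 0 80; 26 28 0 0 0 0 80; 26 28 0 0 0 0 80"

```text
time: 1.57
position: [0.4887, -0.3613, 0.2229]
tool_rot: [3.139, 0.123, 0.001]
ft_force: [0.7, -0.6, 0.3]
grip_width: 0.689
grip_force: 0.0
```

Run:
```python
from h import *
p=ctrl.get_image('top')
print(p['frame'][155:162,203:211].tolist()[2:5]); print(p['frame'][176:182,195:200].tolist()[2:4])
q=plane(p,[[206.6,158.3],[197.1,179]],.135);print(q, np.degrees(np.arctan2(*(q[0]-q[1])[[1,0]])),q.mean(0))
f=p['frame'].astype(float); box=np.s_[145:195,180:225]
sc=(f[...,1]-0.5*f[...,0]-0.5*f[...,2])[box]
lab=cv2.cvtColor(p['frame'],cv2.COLOR_RGB2LAB).astype(float)[box]
y=np.clip((lab[...,2]-128)-2*(lab[...,1]-128),0,None)
idx=np.argsort(y.ravel())[::-1][:24]; print([(i%45+180,i//45+145,int(y.ravel()[i])) for i in idx])
s=ctrl.get_state();print(s['time'],s['position'],s['tool_rot'],s['joint_positions'].round(2),s['grip_width'])
save(p,'top1.png')
```

```text
[[[107, 104, 86], [137, 134, 94], [175, 171, 102], [192, 188, 113], [187, 183, 120], [168, 166, 126], [151, 148, 133], [142, 140, 130]], [[122, 113, 75], [144, 140, 78], [186, 181, 97], [202, 197, 106], [197, 193, 110], [175, 171, 118], [159, 158, 140], [155, 155, 146]], [[132, 119, 67], [130, 124, 63], [169, 164, 82], [186, 181, 93], [186, 181, 98], [154, 150, 99], [142, 139, 125], [151, 150, 142]]]
[[[168, 166, 102], [194, 189, 102], [197, 188, 105], [195, 177, 106], [188, 154, 105]], [[189, 187, 132], [206, 202, 120], [204, 200, 109], [190, 182, 100], [157, 137, 84]]]
[[0.60483204 0.09098815 0.135     ]
 [0.5525855  0.11369591 0.135     ]] -23.49106665459806 [0.57870877 0.10234203 0.135     ]
[(np.int64(206), np.int64(158), 68), (np.int64(197), np.int64(179), 68), (np.int64(206), np.int64(159), 65), (np.int64(196), np.int64(178), 64), (np.int64(205), np.int64(159), 63), (np.int64(207), np.int64(159), 63), (np.int64(205), np.int64(158), 63), (np.int64(207), np.int64(158), 62), (np.int64(196), np.int64(179), 61), (np.int64(197), np.int64(178), 59), (np.int64(198), np.int64(179), 58), (np.int64(206), np.int64(157), 58), (np.int64(205), np.int64(157), 54), (np.int64(197), np.int64(180), 52), (np.int64(196), np.int64(177), 52), (np.int64(195), np.int64(178), 51), (np.int64(198), np.int64(180), 51), (np.int64(204), np.int64(158), 50), (np.int64(207), np.int64(157), 49), (np.int64(207), np.int64(160), 48), (np.int64(204), np.int64(159), 48), (np.int64(207), np.int64(175), 48), (np.int64(209), np.int64(174), 47), (np.int64(206), np.int64(176), 47)]
1.6167 [ 0.49601443 -0.35196645  0.2229317 ] [-3.13335558 -0.14130716 -0.00869975] [ 0.76  0.24 -0.21  1.56  0.04  1.35 -0.94] 0.6877929328827131
```

Call:
move_arm --increments "22 26 0 0 0 0 80; 22 26 0 0 0 0 80; 0 0 -30 0 0 0 80; 0 0 -35 0 0 0 80; 0 0 -30 0 0 0 80; 0 0 0 0 0 0 80; 0 0 0 0 0 0 80; 0 0 0 0 0 0 80"

```text
time: 2.28
position: [0.5326, -0.3116, 0.1295]
tool_rot: [3.138, 0.122, 0.003]
ft_force: [-0.1, -0.7, 0.4]
grip_width: 0.689
grip_force: 0.0
```

Run:
```python
from h import *
p=ctrl.get_image('side'); save(p,'side1.png',(235,80,335,205),4.8)
c=cloud(p);f=p['frame'].astype(int)
s=ctrl.get_state();print(s['time'],s['position'],s['tool_rot'],s['joint_positions'].round(2))
q=p
lab=cv2.cvtColor(p['frame'],cv2.COLOR_RGB2LAB).astype(float)
y=np.clip((lab[...,2]-128)-2*(lab[...,1]-128),0,None); y[:225]=0;y[262:]=0;y[:,:205]=0;y[:,255:]=0
idx=np.argsort(y.ravel())[::-1][:24]; print([(int(i%512),int(i//512),int(y.ravel()[i])) for i in idx])
```

```text
2.3333 [ 0.53310722 -0.31180106  0.13028508] [3.13699383 0.12216813 0.00554719] [ 0.68  0.32 -0.24  1.65  0.08  1.18 -1.07]
[(238, 236, 72), (221, 225, 69), (238, 235, 67), (239, 236, 65), (221, 226, 65), (237, 236, 64), (220, 226, 62), (239, 235, 61), (220, 225, 59), (222, 225, 59), (238, 237, 59), (237, 237, 55), (237, 235, 54), (222, 226, 52), (221, 227, 52), (239, 237, 51), (234, 225, 51), (235, 226, 51), (234, 226, 50), (235, 225, 50), (238, 229, 49), (228, 225, 48), (232, 225, 48), (233, 225, 48)]
```

View pics/side1.png

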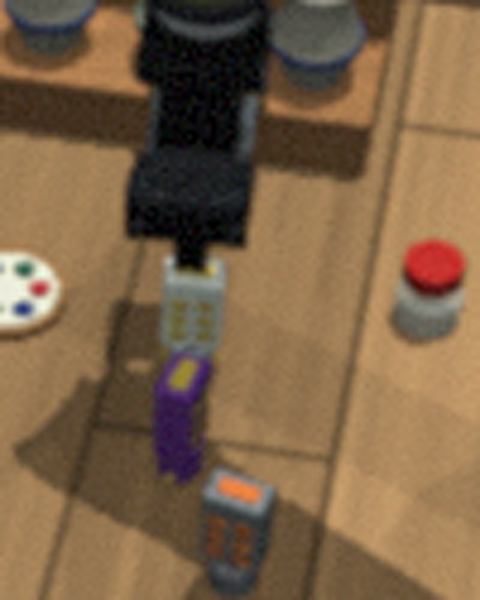

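The near finger is centred on the white lamp, at crop pixel (193,265), and clear of the purple one.

Call:
move_arm --increments "-1 1 -30 0 0 0 80; 0 0 -30 0 0 0 80; 0 0 -25 0 0 0 80; 0 0 0 0 0 0 80; 0 0 0 0 0 0 80; 0 0 0 0 0 0 130; 0 0 0 0 0 0 180; 0 0 0 0 0 0 200" --grip_force 38

```text
time: 3.0
position: [0.5323, -0.3107, 0.0451]
tool_rot: [3.137, 0.123, 0.005]
ft_force: [0.1, -0.2, -0.3]
grip_width: 0.538
grip_force: 0.0
```

Call:
move_arm --increments "0 0 0 0 0 0 220; 0 0 0 0 0 0 220; 0 0 0 0 0 0 220; 0 0 0 0 0 0 220; 0 0 20 0 0 0 220; 0 0 40 0 0 0 220; 0 0 40 0 0 0 220; 0 0 40 0 0 0 220"

```text
time: 3.67
position: [0.53, -0.3093, 0.1835]
tool_rot: [-3.138, -0.123, 0.002]
ft_force: [0.4, 0.6, -0.9]
grip_width: 0.293
grip_force: 38.0
```

Run:
```python
from h import *
p=ctrl.get_image('side')
q=plane(p,[[238,236.],[221,225.5]],.135);print(q,q.mean(0),np.degrees(np.arctan2(*(q[1]-q[0])[[1,0]])))
p=ctrl.get_image('top')
q=plane(p,[[206.0,158.3],[196.8,178.6]],.135);print(q,q.mean(0),np.degrees(np.arctan2(*(q[0]-q[1])[[1,0]])))
s=ctrl.get_state();print(s['time'],s['position'],s['tool_rot'],s['grip_width'],s['grip_force'],s['ft_force'])
```

```text
[[0.55246976 0.11462612 0.135     ]
 [0.60385021 0.091296   0.135     ]] [0.57815998 0.10296106 0.135     ] -24.421192149761506
[[0.60481476 0.09249584 0.135     ]
 [0.55357663 0.11447134 0.135     ]] [0.5791957  0.10348359 0.135     ] -23.21398783980737
3.7667 [ 0.53476531 -0.31173619  0.19085018] [3.13168929 0.12260317 0.01817277] 0.29158224081255146 37.99981058109552 [ 0.50085849 -0.23686814 -0.16790319]
```

Call:
move_arm --increments "2.5 22 10 0 0 6.9 220; 2.5 22 10 0 0 6.9 220; 2.5 22 0 0 0 6.9 220; 2.5 22 0 0 0 6.9 220; 2.5 22 0 0 0 6.9 220; 2.5 22 0 0 0 6.9 220; 2.5 22 0 0 0 6.9 220; 2.5 22 0 0 0 6.9 220"

```text
time: 4.43
position: [0.5503, -0.1326, 0.2019]
tool_rot: [-2.72, -1.571, 0.001]
ft_force: [0.7, -0.2, -0.6]
grip_width: 0.296
grip_force: 38.0
```

Call:
move_arm --increments "2.5 22 0 0 0 6.9 220; 2.5 22 0 0 0 6.9 220; 2.5 22 0 0 0 6.9 220; 2.5 22 0 0 0 6.9 220; 2.5 22 0 0 0 6.9 220; 2.5 22 0 0 0 6.9 220; 2.5 22 0 0 0 6.9 220; 2.5 22 0 0 0 6.9 220"

```text
time: 5.1
position: [0.5703, 0.0432, 0.202]
tool_rot: [-1.683, -2.652, 0.001]
ft_force: [0.1, 0.8, -0.7]
grip_width: 0.299
grip_force: 38.0
```

Call:
move_arm --increments "2 15 0 0 0 6.9 220; 2 15 0 0 0 6.9 220; 1 15 0 0 0 6.9 220; 1 10 0 0 0 6.9 220; 1 5 0 0 0 6.9 220; 0 2 0 0 0 6.9 220; 0 0 0 0 0 0 220; 0 0 0 0 0 0 220"

```text
time: 5.77
position: [0.5774, 0.1041, 0.202]
tool_rot: [-0.65, -3.073, 0.0]
ft_force: [-0.0, -0.0, -0.8]
grip_width: 0.293
grip_force: 38.0
```

Run:
```python
from h import *
p=ctrl.get_image('side'); save(p,'side2.png',(185,170,285,290),5)
s=ctrl.get_state();print(s['time'],s['position'],s['tool_rot'],s['joint_positions'].round(2),s['grip_width'],s['grip_force'],s['ft_force'])
M=Rm(s['tool_rot']);print('tool y yaw',np.degrees(np.arctan2(M[1,1],M[0,1])),'z',M[:,2])
```

```text
5.8167 [0.57749183 0.10378721 0.20208725] [-6.51048024e-01 -3.07278647e+00  3.41581505e-04] [ 0.43  0.28 -0.78  1.62  0.2   1.32  0.78] 0.2980585984731771 37.9997492255643 [-0.09492155 -0.0325611  -0.99909128]
tool y yaw 66.074690940911 z [-6.24970259e-04 -8.99109950e-05 -9.99999801e-01]
```

View pics/side2.png

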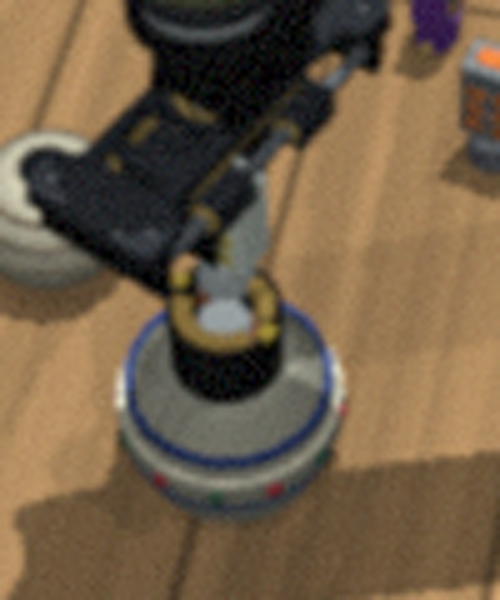

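Call:
move_arm --increments "0.5 0 -10 0 0 0 220; 0 0 -8 0 0 0 220; 0 0 -4 0 0 0 220; 0 0 -4 0 0 0 220; 0 0 -4 0 0 0 220; 0 0 0 0 0 0 220; 0 0 0 0 0 0 220; 0 0 0 0 0 0 220"

```text
time: 6.48
position: [0.5783, 0.104, 0.1727]
tool_rot: [0.646, 3.074, -0.0]
ft_force: [0.3, -0.9, -1.6]
grip_width: 0.295
grip_force: 38.0
```

Run:
```python
from h import *
p=ctrl.get_image('side'); save(p,'side3.png',(195,190,265,260),8)
s=ctrl.get_state();print(s['time'],s['position'],s['ft_force'],s['torque'])
```

```text
6.5333 [0.57832043 0.10399555 0.17278417] [ 1.29539134 -1.36862757 -0.9134282 ] [-0.14083249 -0.33982839  0.01227276]
```

View pics/side3.png

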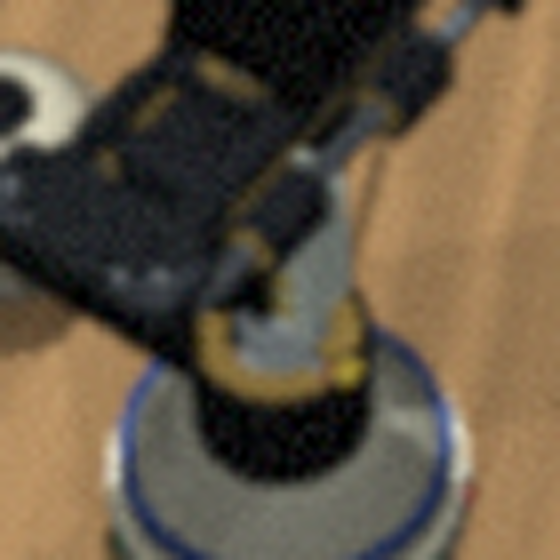

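The cap, at about (270,345), is in the hole and there is no vertical load yet. A slight side force suggests nudging +x, -y.

Call:
move_arm --increments "0.5 -0.5 0 0 0 0 220; 0 0 -2 0 0 0 220; 0 0 -2 0 0 0 220; 0 0 -1 0 0 0 220; 0 0 -1 0 0 0 220; 0 0 -1 0 0 0 220; 0 0 0 0 0 0 220; 0 0 0 0 0 0 220"

```text
time: 7.2
position: [0.5787, 0.1037, 0.1659]
tool_rot: [0.645, 3.074, -0.0]
ft_force: [-1.0, -0.3, 2.5]
grip_width: 0.301
grip_force: 38.0
```

Call:
move_arm --increments "0 0 -2 0 0 0 220; 0 0 -2 0 0 0 220; 0 0 -2 0 0 0 220; 0 0 -1 0 0 0 220; 0 0 -1 0 0 0 220; 0 0 0 0 0 0 220; 0 0 0 0 0 0 220; 0 0 0 0 0 0 220"

```text
time: 7.87
position: [0.5788, 0.1038, 0.158]
tool_rot: [0.645, 3.074, 0.0]
ft_force: [-0.6, -0.4, 6.3]
grip_width: 0.3
grip_force: 38.0
```

Call:
move_arm --increments "0 0 -1 0 0 0 220; 0 0 -1 0 0 0 220; 0 0 0 0 0 0 220; 0 0 -0.5 0 0 0 220; 0 0 0 0 0 0 220; 0 0 -0.5 0 0 0 220; 0 0 0 0 0 0 220; 0 0 0 0 0 0 220"

```text
time: 8.53
position: [0.5788, 0.1038, 0.1553]
tool_rot: [0.645, 3.074, -0.0]
ft_force: [-2.8, -0.6, 6.6]
grip_width: 0.295
grip_force: 38.0
```

Call:
move_arm --increments "0 0 -0.5 0 0 0 220; 0 0 0 0 0 0 220; 0 0 -0.5 0 0 0 220; 0 0 0 0 0 0 220; 0 0 0 0 0 0 220; 0 0 0 0 0 0 220; 0 0 0 0 0 0 220; 0 0 0 0 0 0 220"

```text
time: 9.2
position: [0.5788, 0.1038, 0.1544]
tool_rot: [0.645, 3.074, -0.0]
ft_force: [-2.5, -0.8, 8.3]
grip_width: 0.292
grip_force: 38.0
```

Run:
```python
from h import *
for i in range(3):
    ctrl.get_image('top')
    s=ctrl.get_state();print(s['time'],s['position'].round(4),s['ft_force'].round(2),s['torque'].round(3))
```

```text
9.25 [0.5788 0.1038 0.1544] [-1.66 -0.75  7.37] [-0.205  0.524  0.01 ]
9.3 [0.5788 0.1038 0.1544] [-0.93 -1.02  8.38] [-0.214  0.542 -0.015]
9.35 [0.5788 0.1038 0.1544] [-2.32 -1.38  7.87] [-0.212  0.481 -0.018]
```

Call:
move_arm --increments "-0.3 0 -0.5 0 0 0 220; 0 0 0 0 0 0 220; 0 0 -0.5 0 0 0 220; 0 0 0 0 0 0 220; 0 0 -0.5 0 0 0 220; 0 0 0 0 0 0 220; 0 0 0 0 0 0 220; 0 0 0 0 0 0 220"

```text
time: 10.02
position: [0.5788, 0.1039, 0.1538]
tool_rot: [0.645, 3.073, -0.0]
ft_force: [-3.5, -1.4, 11.8]
grip_width: 0.298
grip_force: 38.0
```

Call:
move_arm --increments "0 0 0 0 0 -4 220; 0 0 0 0 0 -4 220; 0 0 0 0 0 -4 220; 0 0 0 0 0 -4 220; 0 0 0 0 0 -4 220; 0 0 0 0 0 -4 220; 0 0 0 0 0 -4 220; 0 0 0 0 0 -4 220"

```text
time: 10.68
position: [0.5796, 0.1041, 0.1539]
tool_rot: [1.471, 2.773, 0.003]
ft_force: [-0.5, -0.3, 10.2]
grip_width: 0.293
grip_force: 38.0
```

Run:
```python
from h import *
for i in range(2):
    ctrl.get_image('top')
    s=ctrl.get_state();print(s['time'],s['position'].round(4),s['ft_force'].round(2),s['torque'].round(3))
M=Rm(s['tool_rot']);print('tool y yaw',np.degrees(np.arctan2(M[1,1],M[0,1])),M[:,2].round(4))
```

```text
10.7333 [0.5796 0.1041 0.1539] [-0.64 -0.84 10.23] [-0.15   0.218  0.065]
10.7833 [0.5796 0.1041 0.1539] [-1.49 -0.59  9.94] [-0.173  0.248 -0.029]
tool y yaw 34.185683338095984 [ 3.4e-03  2.0e-04 -1.0e+00]
```

Call:
move_arm --increments "0 0 -0.5 0 0 -4 220; 0 0 0 0 0 -4 220; 0 0 0 0 0 -4 220; 0 0 0 0 0 -4 220; 0 0 0 0 0 -4 220; 0 0 0 0 0 -4 220; 0 0 0 0 0 -4 220; 0 0 0 0 0 -4 220"

```text
time: 11.45
position: [0.5801, 0.104, 0.1539]
tool_rot: [2.178, 2.259, 0.005]
ft_force: [0.2, -0.5, 10.7]
grip_width: 0.296
grip_force: 38.0
```

Call:
move_arm --increments "0 0 0 0 0 -4 220; 0 0 0 0 0 -4 220; 0 0 0 0 0 -4 220; 0 0 0 0 0 -4 220; 0 0 0 0 0 -4 220; 0 0 0 0 0 -4 220; 0 0 0 0 0 -2 220; 0 0 0 0 0 0 220"

```text
time: 12.12
position: [0.5803, 0.104, 0.1539]
tool_rot: [2.629, 1.714, 0.007]
ft_force: [-1.6, -0.6, 10.7]
grip_width: 0.301
grip_force: 38.0
```

Run:
```python
from h import *
for i in range(4):
    p=ctrl.get_image('side' if i==3 else 'top')
    s=ctrl.get_state();print(s['time'],s['position'].round(4),s['ft_force'].round(2),s['torque'].round(3),s['grip_width'],s['grip_force'])
M=Rm(s['tool_rot']);print('tool y yaw',np.degrees(np.arctan2(M[1,1],M[0,1])),M[:,2].round(4))
save(p,'side4.png',(180,170,290,280),5)
```

```text
12.1667 [0.5803 0.104  0.1539] [-0.07 -0.8  11.49] [-0.301  0.026  0.103] 0.29704703615051864 38.00218640360981
12.2167 [0.5803 0.1039 0.1539] [ 0.38 -1.38 10.31] [-0.285  0.126  0.098] 0.2980648978814475 38.00207513384521
12.2667 [0.5803 0.104  0.1539] [ 0.27 -0.4  10.37] [-0.258  0.061  0.048] 0.2959924745994278 38.001946806907654
12.3167 [0.5803 0.1039 0.1539] [-1.39 -1.79 10.69] [-0.341  0.065  0.09 ] 0.29631376757793276 38.00193197093904
tool y yaw -23.705973590156447 [ 5.e-03  1.e-04 -1.e+00]
```

View pics/side4.png

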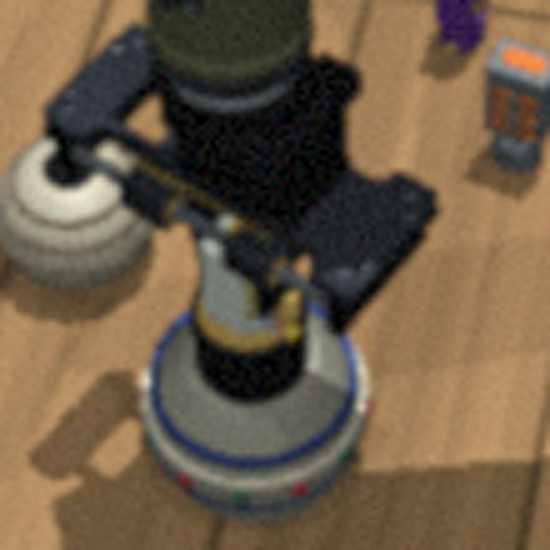

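The lamp is seated with its body just above the lip at about (245,330). It has turned by 90°, with about 0.09 N m pushing back. I'll add a small margin to the turn and the press, then hand in.

Call:
move_arm --increments "0 0 -0.5 0 0 -1 220; 0 0 0 0 0 -1 220; 0 0 0 0 0 0 220; 0 0 0 0 0 0 220; 0 0 0 0 0 0 220; 0 0 0 0 0 0 220; 0 0 0 0 0 0 220; 0 0 0 0 0 0 220"

```text
time: 12.98
position: [0.5803, 0.1039, 0.1538]
tool_rot: [2.658, 1.67, 0.007]
ft_force: [-1.8, -0.4, 12.6]
grip_width: 0.301
grip_force: 38.0
```

Run:
```python
from h import *
t=[]
for i in range(4):
    p=ctrl.get_image('side'); s=ctrl.get_state(); t.append(np.r_[s['ft_force'],s['torque']])
print(s['time'],s['position'].round(4),np.mean(t,0).round(3))
M=Rm(s['tool_rot']);print('yaw',np.degrees(np.arctan2(M[1,1],M[0,1])))
ctrl.close_job()
```

```text
13.1833 [0.5803 0.104  0.1538] [-0.806 -1.399 12.327 -0.35   0.269  0.083]
yaw -25.702595918172204
the job is handed in; nothing more can be done
```

The white bayonet lamp is in the holder, pressed against the end stop (about 12 N) and turned about 92° clockwise; I handed the job in at 13.2 s with the gripper still holding it at 38 N.

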